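Stack the stone tray and its cover on the bench dock

TASK

Put the stone tray away: set it on the steel dock that is fixed to the bench, and set the matching cover, the one with a clipped corner, on top of the tray. Turn each so that its clipped corner lies over the clipped corner below and its skirt drops fully home. Leave the smaller, square-cornered cover where it lies.

Things in the scene. Friction and masses are not known exactly. Their poses are not given: they have to be found in the camera images.
- dock: Bare steel plate fixed to the bench, 100 (x) by 58 (y) by 10 mm, its (+x,+y) corner clipped at 45 degrees, 26 mm along each edge. On it a solid block of like plan with sloping sides: 89 x 47 mm at its foot (z 10 mm), 69 x 27 mm at its top (z 30 mm). Origin: centre of underside, z up. A tray fully home rests on the 10 mm plate, its origin 10 mm above this one, x axes the same way.
- tray: Stone tray, bare aluminium, 0.1-0.22 kg, upright. Skirt 100 (x) by 58 (y) by 26 mm high with upright sides (grip across y), corner clipped like the dock's. On top a sloping block like the dock's, z 26 to 46 mm, 7 dark round pockets. Hollow below, walls 3 mm, 22 mm deep: 2.5 mm play over a block; slopes guide it home from about 8 mm off; not end for end. Origin: centre of underside, z up.
- cover: Matching cover, bare aluminium, 0.09-0.2 kg, upright: same skirt, hollow and clipped (+x,+y) corner as the tray, 100 x 58 x 26 mm. Its flat top has a steel handle bar at the centre, 50 mm along x, 12 mm wide (y), z 26 to 46 mm: grip it across y. Origin: centre of underside, z up. Fully home on the tray its origin is 26 mm above the tray's, x axes the same way.
- odd_cover: A wrong cover, to be left alone: also aluminium with a handle bar (40 x 12 mm, z 26 to 46 mm), but smaller, 74 mm (x) by 58 mm (y), with four square corners. Origin: centre of underside.
There are look-alikes about, which are no part of the job. What is shaped like the cover but orange or pink is not meant.

How it is judged:
By the outcome, as a careful person would: the job done as asked, in the order asked, and still so for the second after the job is handed in, with the robot touching nothing.
It also fails if it takes over 48 s, if anything falls off the work surface, if the arm or the gripper's body presses on something with over 40 N, if the wrist force passes 120 N, or if a joint passes its speed limit or range.

ROBOT

A 6-joint arm with a two-finger parallel gripper is mounted at the origin on the work surface. World frame = base frame: x ahead of the robot, y to its left, z up, the work surface at z = 0. Lengths are in m, angles in rad, forces in N, time in s.
With the tool pointing down it reaches from about 0.275 to 0.85 m from the base axis. Payload 5.2 kg.
Tool frame: the origin (TCP) lies at the very end of the fingers, on their centre line; the grasp point (between the pads) lies behind it (ctrl.pinch_z is the z of the grasp point in the tool frame, in m); z points along the fingers, x is the direction in which the jaws open and shut, and the axes are right-handed (so a half turn about z gives the same grasp; the last joint's range is limited). The gripper opens to 85 mm and grips with 20 to 120 N. Pads are 22 mm wide; open, the fingers measure 114 mm over their backs; the gripper's body (76 mm by 85 mm) begins 54 mm behind the grasp point. The pads swing forward as they close: fully open they stand 13 mm farther back than shut.
Start: joints at [-1.378, 0.259, 1.535, -0, 1.348, -0.203], TCP at [0.212, -0.507, 0.206] pointing down, gripper open.
Joint ranges: [-3.14, 3.14], [-0.91, 2.08], [0.19, 2.58], [-1.22, 4.36], [0.22, 2.71], [-3.12, 3.12]. Speed limits (rad/s): [2.57, 2.57, 3.14, 3.14, 3.14, 3.14].

INTERFACE

Orientations are given as a unit quaternion [x, y, z, w].
In Python, from rig import ctrl gives the robot as it stands. The module is installed in compiled form; this text tells all that it offers.
- The arm moves only by the tool step_arm, never from a script. Its argument "targets" is a list of rows, each an object of numbers: "x", "y", "z": the shift along the world's x, y, z in cm; "twist": the turn about the world's z in rad. In form: [{"x": .., "y": .., "z": .., "twist": ..}, ...]. A call has 1 to 12 rows; each row shifts and turns the commanded pose from where the row before left it; what a row does not reach is not made up. A row lasts 1/10 s, in which the tool goes at most 50 mm and 8.59 degrees, less where a joint would pass 70% of its speed; a pose out of reach is approached as far as the arm can. A call with a gripper value outside its range is refused whole. "hand" is the gripper's target within -1 to 1 (fully open at 1, half-way at 0, shut at -1), set as the call begins (left out, the last holds). The fingers move at their own pace and stop on an object; the grip force is fixed at half the most. Time passes only in rows, so rows that do not move let the fingers close. It gives the time, the measured TCP pose, the force and the opening at its end, in the units of the state.
- ctrl.get_state(): the state, without advancing time (a new reading comes with each control period).
- ctrl.get_image(name): name is "scene" or "top"; returns the picture (384x512x3 uint8, red, green, blue); there is no depth.
- ctrl.camera_params(name): a dict with "K" (3x3 intrinsics, pixels), "R" (3x3) and "t" (3): a world point X has camera coordinates R X + t. Camera axes: x right, y down, z forward; pixel columns grow to the right and rows downward; lengths in m; the calibration is good to about 2 mm. A picture is of the moment at which its call begins. camera_params takes no time and is no camera call.
- ctrl.job_done(): hands the job in, once; it reports no verdict.
The state is a dict: "t": time; "joint_positions": joint angles; "qd": joint speeds; "joint_torque": joint torques, N m; "tool_pos": TCP position; "eef_rot": TCP orientation; "contact_force": force on the tool from outside, world axes, zero at the start; "ft_torque": the same for the moment, N m; "width": finger opening in m.
Only numpy, scipy, OpenCV 4.12 (cv2) and the standard library are available. Lean on these libraries where they do the work, as an engineer would, in place of code of your own. Each camera call takes 0.05 s, during which the arm holds its last target. There are 200 camera calls.

## Working session

There is one attempt and no reset: what is moved stays moved. The work goes in short steps, Python scripts to look and compute and a tool call to move; the robot and the scene stay as the last step left them, time stands still between calls to the robot, and variables do not carry over. Pictures are saved under pics/ and viewed, on a budget of 10 in all, crops included, one or two more only if the job needs it, and the job is handed in when it is done.

Besides the shell and the picture viewer there is one more tool, called after "Request:" as name(argument=value, ...) on one line, values as JSON. step_arm: Moves the arm, as the interface text tells. Its arguments: {"type":"object","properties":{"targets":{"type":"array"},"hand":{"type":"number"}},"required":["targets"]}

```bash
mkdir -p pics; python3 - <<'E'
from rig import ctrl
import cv2,numpy as np
for n in("scene","top"):
    im=ctrl.get_image(n); cv2.imwrite(f"pics/{n}0.png",im[:,:,::-1])
    p=ctrl.camera_params(n); R,t=np.array(p["R"]),np.array(p["t"]); print(n,np.round(p["K"],1).tolist(),np.round(R,3).tolist(),(-R.T@t).round(3))
print(ctrl.get_state(),ctrl.pinch_z)
E
```

```text
scene [[414.9, 0.0, 250.7], [0.0, 414.9, 197.6], [0.0, 0.0, 1.0]] [[-0.898, 0.44, 0.007], [0.284, 0.593, -0.753], [-0.335, -0.674, -0.658]] [0.833 0.722 0.639]
top [[412.7, 0.0, 257.8], [0.0, 412.7, 197.6], [0.0, 0.0, 1.0]] [[-0.005, -1.0, 0.024], [-0.996, 0.003, -0.086], [0.086, -0.025, -0.996]] [0.438 0.09  1.035]
{'t': 0.1, 'joint_positions': array([-1.37775594e+00,  2.59319585e-01,  1.53596913e+00,  3.65453078e-05,
        1.34800230e+00, -2.02798466e-01]), 'qd': array([-0.00021423, -0.00164901, -0.0016666 , -0.00042127,  0.00114097,
        0.00012384]), 'joint_torque': array([ 1.03121354e-03, -4.46971858e+01, -2.91245431e+01, -5.48766202e-04,
        6.38389189e-03,  3.45226465e-05]), 'tool_pos': array([ 0.21200534, -0.5069435 ,  0.20493305]), 'eef_rot': array([ 8.32338222e-01, -5.54267410e-01, -5.84866490e-04, -6.15923416e-04]), 'contact_force': array([ 1.60133581, -0.34958869, -0.32278543]), 'ft_torque': array([-0.02881446, -0.02081361,  0.06857657]), 'width': 0.08514029092770295} -0.0187
```

View pics/top0.png

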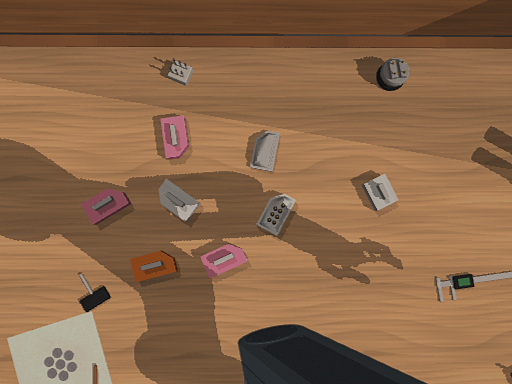

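View pics/scene0.png

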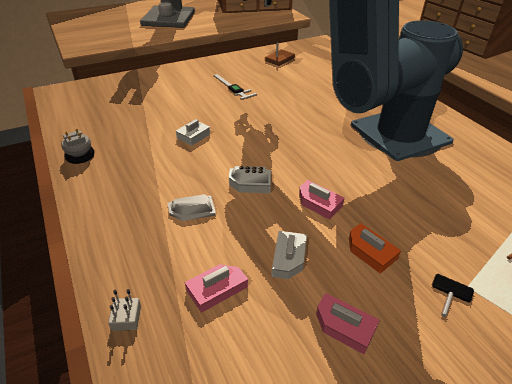

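Candidates in the top view:
- Dock at about (265,151): bare block with no pockets.
- Tray at (276,214): dark pockets.
- Grey cover at (178,200): handle and clipped corner, so it fits the description.
- Grey square-cornered cover at (380,192): the odd one.
- Covers at (174,135), (106,205), (154,266) and (224,259): pink or orange look-alikes.

I'll confirm this in an enlarged crop.

```bash
python3 - <<'E'
import cv2
im=cv2.imread("pics/top0.png")[120:250,145:305]
cv2.imwrite("pics/crop.png",cv2.resize(im,None,fx=4.6,fy=4.6,interpolation=cv2.INTER_CUBIC))
E
```

```text
(no output)
```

View pics/crop.png

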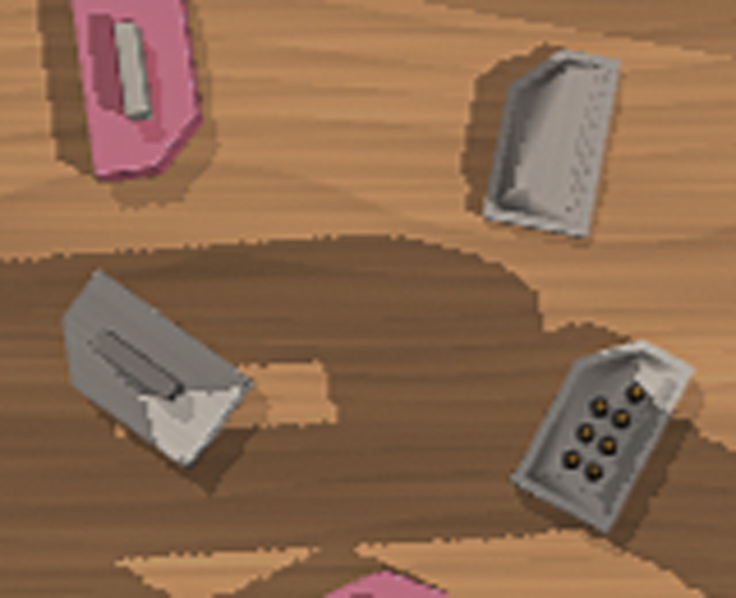

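The crop confirms it. The bare dock is at crop (550,145), the pocketed tray at (605,440) and the grey cover at (155,370), with its clip at its left end. Next I'll fit poses from the corners.

```bash
cat > h.py <<'E'
import numpy as np
from scipy.spatial.transform import Rotation as Ro
from rig import ctrl
def ray(n,uv,z):
    p=ctrl.camera_params(n);K,R,t=map(np.array,(p["K"],p["R"],p["t"]))
    c=-R.T@t; d=R.T@np.linalg.inv(K)@[*uv,1.]
    return (c+d*(z-c[2])/d[2])[:2]
# corner order: (+x,-y),(-x,-y),(-x,+y),(clip on +y edge),(clip on +x edge)
M=np.array([[50,-29],[-50,-29],[-50,29],[24,29],[50,3]])/1000
def fit(P,M=M):
    P=np.array(P);a=M-M.mean(0);b=P-P.mean(0)
    y=np.arctan2((a[:,0]*b[:,1]-a[:,1]*b[:,0]).sum(),(a*b).sum())
    R=np.array([[np.cos(y),-np.sin(y)],[np.sin(y),np.cos(y)]])
    o=P.mean(0)-R@M.mean(0)
    return o,y,np.linalg.norm(P-(o+M@R.T),axis=1)
def tool():
    s=ctrl.get_state();X=Ro.from_quat(s["eef_rot"]).as_matrix()
    return s["tool_pos"],np.arctan2(X[1,0],X[0,0]),s
E
python3 - <<'E'
from h import *
import cv2
C={"dock":(.010,[(620,62),(587,238),(485,217),(510,85),(560,50)]),
"tray":(.026,[(693,370),(605,533),(515,480),(577,365),(645,340)]),
"cover":(.026,[(98,270),(252,382),(188,467),(72,385),(64,320)])}
g=cv2.cvtColor(cv2.imread("pics/top0.png"),cv2.COLOR_BGR2GRAY)
p0,ty,s=tool();print("tool",p0,ty)
for k,(z,c) in C.items():
    uv=(np.array(c)+.5)/4.6-.5+[145,120]
    o,y,r=fit([ray("top",q,z) for q in uv])
    tw=[(y+np.pi/2-ty+np.pi/2+m*np.pi)%(2*np.pi) for m in(0,)]
    d=(y+np.pi/2-ty+np.pi/2)%np.pi-np.pi/2
    print(k,o.round(4),"yaw",round(y,3),"res mm",(r*1e3).round(1),"twist(mod pi)",round(d,3))
E
```

```text
tool [ 0.21200534 -0.5069435   0.20493305] -1.1749652679136002
dock [0.648  0.0468] yaw -0.188 res mm [0.9 0.5 1.1 1.5 1.7] twist(mod pi) -0.584
tray [0.4897 0.0209] yaw -0.505 res mm [1.6 1.4 2.3 2.5 1.1] twist(mod pi) -0.9
cover [0.5209 0.2658] yaw 0.945 res mm [0.9 1.4 1.2 1.3 0.7] twist(mod pi) 0.549
```

Request:
step_arm(targets=[{"x": 2.3, "y": 4.4, "twist": -0.075}, {"x": 2.3, "y": 4.4, "twist": -0.075}, {"x": 2.3, "y": 4.4, "twist": -0.075}, {"x": 2.3, "y": 4.4, "twist": -0.075}, {"x": 2.3, "y": 4.4, "twist": -0.075}, {"x": 2.3, "y": 4.4, "twist": -0.075}, {"x": 2.3, "y": 4.4, "twist": -0.075}, {"x": 2.3, "y": 4.4, "twist": -0.075}, {"x": 2.3, "y": 4.4, "twist": -0.075}, {"x": 2.3, "y": 4.4, "twist": -0.075}, {"x": 2.3, "y": 4.4, "twist": -0.075}, {"x": 2.5, "y": 4.4, "twist": -0.075}], hand=1)

```text
invalid input
```

Request:
step_arm(targets=[{"z": -4}, {"z": -4}, {"z": -4}, {"x": 0}, {"x": 0}])

```text
invalid input
```

```bash
python3 - <<'E'
from h import *
p,y,s=tool();print(p,y,s["t"],s["contact_force"],s["joint_positions"][5])
print("to tray cm",(np.array([.4897,.0209])-p[:2])*100,"twist",-.505+np.pi/2-y-np.pi)
E
```

```text
[ 0.21200534 -0.5069435   0.20493305] -1.1749652679136002 0.1 [ 1.60133581 -0.34958869 -0.32278543] -0.202798466011056
to tray cm [27.76946577 52.78434975] twist -0.9008310588812964
```

The call was refused, probably because every key must be given.

Request:
step_arm(targets=[{"x": 2.3, "y": 4.4, "z": 0, "twist": -0.075}, {"x": 2.3, "y": 4.4, "z": 0, "twist": -0.075}, {"x": 2.3, "y": 4.4, "z": 0, "twist": -0.075}, {"x": 2.3, "y": 4.4, "z": 0, "twist": -0.075}, {"x": 2.3, "y": 4.4, "z": 0, "twist": -0.075}, {"x": 2.3, "y": 4.4, "z": 0, "twist": -0.075}, {"x": 2.3, "y": 4.4, "z": 0, "twist": -0.075}, {"x": 2.3, "y": 4.4, "z": 0, "twist": -0.075}, {"x": 2.3, "y": 4.4, "z": 0, "twist": -0.075}, {"x": 2.3, "y": 4.4, "z": 0, "twist": -0.075}, {"x": 2.3, "y": 4.4, "z": 0, "twist": -0.075}, {"x": 2.5, "y": 4.4, "z": 0, "twist": -0.075}], hand=1)

```text
t: 1.3
tool_pos: [0.49, 0.0222, 0.2056]
eef_rot: [-0.507, 0.862, 0.0, -0.0]
contact_force: [-0.1, -0.5, 0.1]
width: 0.0852
```

Request:
step_arm(targets=[{"x": 0, "y": 0, "z": -4, "twist": 0}, {"x": 0, "y": 0, "z": -4, "twist": 0}, {"x": 0, "y": 0, "z": -4, "twist": 0}, {"x": 0, "y": 0, "z": 0, "twist": 0}, {"x": 0, "y": 0, "z": 0, "twist": 0}])

```text
t: 1.8
tool_pos: [0.4894, 0.02, 0.0858]
eef_rot: [-0.508, 0.861, 0.001, -0.001]
contact_force: [1.0, 0.8, -0.1]
width: 0.0854
```

```bash
python3 - <<'E'
from h import *
import cv2
p,y,s=tool();print(p,y,s["t"],s["contact_force"],s["joint_positions"][5])
print("to tray cm",(np.array([.4897,.0209])-p[:2])*100,"twist",-.505+np.pi/2-y-np.pi)
a=ctrl.get_image("scene")[100:260,160:360,::-1]
cv2.imwrite("pics/g1.png",cv2.resize(a,None,fx=3.5,fy=3.5,interpolation=cv2.INTER_CUBIC))
E
```

```text
[0.48939915 0.02004761 0.08578364] -2.075012274420451 1.8 [ 0.96208756  0.75248244 -0.11217783] 1.8877799909540707
to tray cm [0.03008535 0.08523856] twist -0.0007840523744455652
```

View pics/g1.png

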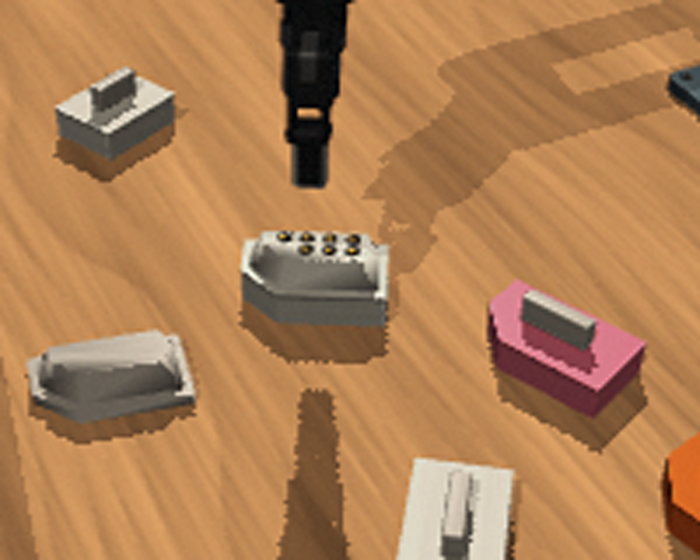

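The gripper, at crop (310,100), hangs over the tray at (315,275) and is aligned with it. I'll descend and grip.

Request:
step_arm(targets=[{"x": 0, "y": 0.1, "z": -3, "twist": 0}, {"x": 0, "y": 0, "z": -3, "twist": 0}, {"x": 0, "y": 0, "z": -1.5, "twist": 0}, {"x": 0, "y": 0, "z": -0.8, "twist": 0}, {"x": 0, "y": 0, "z": 0, "twist": 0}, {"x": 0, "y": 0, "z": 0, "twist": 0}])

```text
t: 2.45
tool_pos: [0.4913, 0.0206, 0.0043]
eef_rot: [-0.508, 0.861, -0.001, 0.001]
contact_force: [-0.5, -0.1, 0.2]
width: 0.0854
```

Request:
step_arm(targets=[{"x": 0, "y": 0, "z": 0, "twist": 0}, {"x": 0, "y": 0, "z": 0, "twist": 0}, {"x": 0, "y": 0, "z": 0, "twist": 0}, {"x": 0, "y": 0, "z": 0, "twist": 0}, {"x": 0, "y": 0, "z": 0, "twist": 0}, {"x": 0, "y": 0, "z": 0, "twist": 0}, {"x": 0, "y": 0, "z": 0, "twist": 0}, {"x": 0, "y": 0, "z": 0, "twist": 0}], hand=-1)

```text
t: 3.25
tool_pos: [0.4905, 0.0212, 0.004]
eef_rot: [-0.508, 0.861, -0.0, 0.001]
contact_force: [-1.8, 0.8, 10.2]
width: 0.0381
```

The width is 38 mm where I expected 58, so I'll take a look.

```bash
python3 - <<'E'
from h import *
import cv2
a=ctrl.get_image("scene")[130:230,190:330,::-1]
b=ctrl.get_image("top")[140:280,200:340,::-1]
a=cv2.resize(a,(560,400),interpolation=cv2.INTER_CUBIC)
b=cv2.resize(b,(400,400),interpolation=cv2.INTER_CUBIC)
cv2.imwrite("pics/g2.png",cv2.resize(np.hstack([a,b]),None,fx=.83,fy=.83))
print(ctrl.get_state()["width"])
E
```

```text
0.038302169112100486
```

View pics/g2.png

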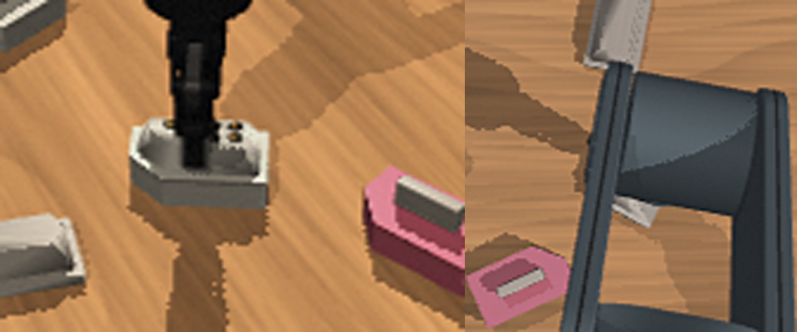

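```bash
python3 - <<'E'
from h import *
P=ctrl.camera_params("scene")
def proj(X):
    q=P["K"]@(P["R"]@np.array(X)+P["t"]);return (q[:2]/q[2]).round(1)
p,y,s=tool();u=np.array([np.cos(y),np.sin(y)]);u=u if u[1]>0 else -u
for z in (.0858,.10,.115): print("open",z,[proj([*(np.array([.4894,.0200])+u*d),z]) for d in(.043,.055)],"seen 248.6,153.4")
for z in (.004,.018,.026,.035): print("now",z,[proj([*(p[:2]+u*d),z]) for d in(.019,.032)],"seen 249.3,180.3")
o=np.array([.4897,.0209]);yw=-.505;R=np.array([[np.cos(yw),-np.sin(yw)],[np.sin(yw),np.cos(yw)]])
for z in(0,.026): print("tray",z,[proj([*(o+R@m),z]).tolist() for m in M])
E
```

```text
open 0.0858 [array([247.9, 166.2]), array([247.6, 169.5])] seen 248.6,153.4
open 0.1 [array([247.9, 161. ]), array([247.6, 164.3])] seen 248.6,153.4
open 0.115 [array([247.9, 155.4]), array([247.6, 158.7])] seen 248.6,153.4
now 0.004 [array([248.1, 188.1]), array([247.8, 191.6])] seen 249.3,180.3
now 0.018 [array([248.1, 183.5]), array([247.9, 187. ])] seen 249.3,180.3
now 0.026 [array([248.2, 180.9]), array([247.9, 184.4])] seen 249.3,180.3
now 0.035 [array([248.2, 177.9]), array([247.9, 181.4])] seen 249.3,180.3
tray 0 [[229.3, 176.1], [269.6, 177.5], [269.2, 192.7], [238.1, 191.5], [228.2, 184.2]]
tray 0.026 [[229.0, 167.7], [270.0, 169.2], [269.6, 184.2], [237.9, 183.0], [227.9, 175.8]]
```

The fingertips show about 26–30 mm above the reported TCP, while the tray projects correctly onto the bench. So the pads sit higher than I assumed. I'll reopen and go lower in small steps, watching the force.

Request:
step_arm(targets=[{"x": 0, "y": 0, "z": 0, "twist": 0}, {"x": 0, "y": 0, "z": 0, "twist": 0}, {"x": 0, "y": 0, "z": 0, "twist": 0}, {"x": 0, "y": 0, "z": 0, "twist": 0}, {"x": 0, "y": 0, "z": 0, "twist": 0}, {"x": 0, "y": 0, "z": 0, "twist": 0}, {"x": 0, "y": 0, "z": 0, "twist": 0}], hand=1)

```text
t: 4.05
tool_pos: [0.4897, 0.021, 0.0026]
eef_rot: [-0.508, 0.861, 0.0, -0.0]
contact_force: [0.2, -0.4, 0.2]
width: 0.0855
```

Request:
step_arm(targets=[{"x": 0, "y": 0, "z": -0.5, "twist": 0}, {"x": 0, "y": 0, "z": -0.3, "twist": 0}, {"x": 0, "y": 0, "z": -0.2, "twist": 0}, {"x": 0, "y": 0, "z": 0, "twist": 0}, {"x": 0, "y": 0, "z": 0, "twist": 0}])

```text
t: 4.55
tool_pos: [0.4897, 0.021, -0.0074]
eef_rot: [-0.508, 0.861, 0.0, -0.0]
contact_force: [0.7, 0.2, 0.2]
width: 0.0854
```

```bash
python3 - <<'E'
from h import *
import cv2
print(tool())
a=ctrl.get_image("scene")[130:210,200:300,::-1]
cv2.imwrite("pics/g3.png",cv2.resize(a,None,fx=6,fy=6,interpolation=cv2.INTER_CUBIC))
E
```

```text
(array([ 0.48972605,  0.0209895 , -0.00739624]), np.float64(-2.075031200349007), {'t': 4.55, 'joint_positions': array([-1.85180206e-01,  4.10424041e-01,  1.92890701e+00,  2.91957490e-06,
        8.02483638e-01,  1.88984897e+00]), 'qd': array([ 7.16526430e-05, -5.05097432e-03, -1.84713878e-03,  1.38623849e-03,
        2.91149736e-04,  3.25573696e-04]), 'joint_torque': array([-1.25081482e-03, -4.31497335e+01, -1.90182656e+01, -2.78514162e-04,
        3.55973818e-03, -2.70540352e-05]), 'tool_pos': array([ 0.48972605,  0.0209895 , -0.00739624]), 'eef_rot': array([-5.08361243e-01,  8.61143910e-01,  7.38664902e-05, -8.28869874e-05]), 'contact_force': array([0.67428172, 0.24130281, 0.19312621]), 'ft_torque': array([-0.00974641,  0.06251672, -0.01406615]), 'width': 0.08541429101457267})
```

View pics/g3.png

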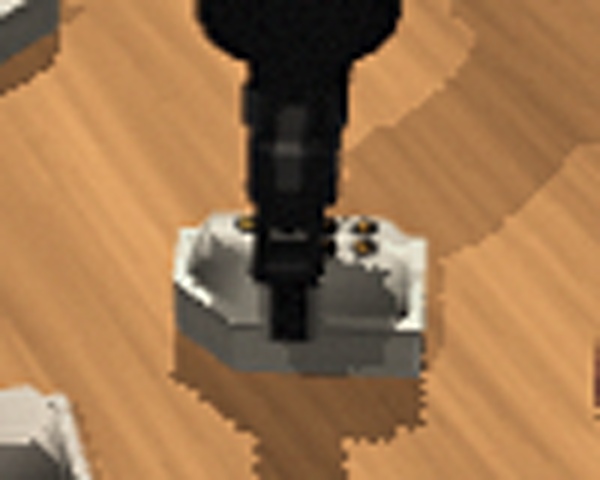

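The tip, at crop (290,340), is about 27 mm up with the jaws open, so it needs about 15 mm more.

Request:
step_arm(targets=[{"x": 0, "y": 0, "z": -0.5, "twist": 0}, {"x": 0, "y": 0, "z": -0.5, "twist": 0}, {"x": 0, "y": 0, "z": -0.4, "twist": 0}, {"x": 0, "y": 0, "z": 0, "twist": 0}, {"x": 0, "y": 0, "z": 0, "twist": 0}])

```text
t: 5.1
tool_pos: [0.4895, 0.021, -0.0215]
eef_rot: [-0.508, 0.861, 0.0, -0.0]
contact_force: [0.4, -0.5, -0.6]
width: 0.0855
```

Request:
step_arm(targets=[{"x": 0, "y": 0, "z": 0, "twist": 0}, {"x": 0, "y": 0, "z": 0, "twist": 0}, {"x": 0, "y": 0, "z": 0, "twist": 0}, {"x": 0, "y": 0, "z": 0, "twist": 0}, {"x": 0, "y": 0, "z": 0, "twist": 0}, {"x": 0, "y": 0, "z": 0, "twist": 0}, {"x": 0, "y": 0, "z": 0, "twist": 0}], hand=-1)

```text
t: 5.8
tool_pos: [0.4902, 0.0209, -0.0208]
eef_rot: [-0.508, 0.861, -0.0, 0.0]
contact_force: [-0.5, 0.5, 6.0]
width: 0.0566
```

Request:
step_arm(targets=[{"x": 0, "y": 0, "z": 1, "twist": 0}, {"x": 0, "y": 0, "z": 2, "twist": 0}, {"x": 0, "y": 0, "z": 4, "twist": 0}, {"x": 2.6, "y": 0.4, "z": 0, "twist": 0.053}, {"x": 2.6, "y": 0.4, "z": 0, "twist": 0.053}, {"x": 2.6, "y": 0.4, "z": 0, "twist": 0.053}, {"x": 2.6, "y": 0.4, "z": 0, "twist": 0.053}, {"x": 2.6, "y": 0.4, "z": 0, "twist": 0.053}, {"x": 2.8, "y": 0.5, "z": 0, "twist": 0.052}, {"x": 0, "y": 0, "z": 0, "twist": 0}, {"x": 0, "y": 0, "z": 0, "twist": 0}, {"x": 0, "y": 0, "z": 0, "twist": 0}])

```text
t: 7.0
tool_pos: [0.6463, 0.046, 0.0484]
eef_rot: [-0.638, 0.77, 0.001, -0.001]
contact_force: [0.1, -0.8, -1.5]
width: 0.057
```

```bash
python3 - <<'E'
from h import *
import cv2
p,y,s=tool();print(p,y,s["contact_force"],s["width"])
print("to dock cm",(np.array([.648,.0468])-p[:2])*100,"twist",-.188+np.pi/2-y-np.pi)
a=ctrl.get_image("scene")[150:235,145:255,::-1]
cv2.imwrite("pics/g4.png",cv2.resize(a,None,fx=7,fy=7,interpolation=cv2.INTER_CUBIC))
E
```

```text
[0.64632752 0.04602814 0.04841784] -1.75850490456046 [ 0.07258716 -0.80462028 -1.5344513 ] 0.05700174518598587
to dock cm [0.16724806 0.07718605] twist -0.0002914222344365669
```

View pics/g4.png

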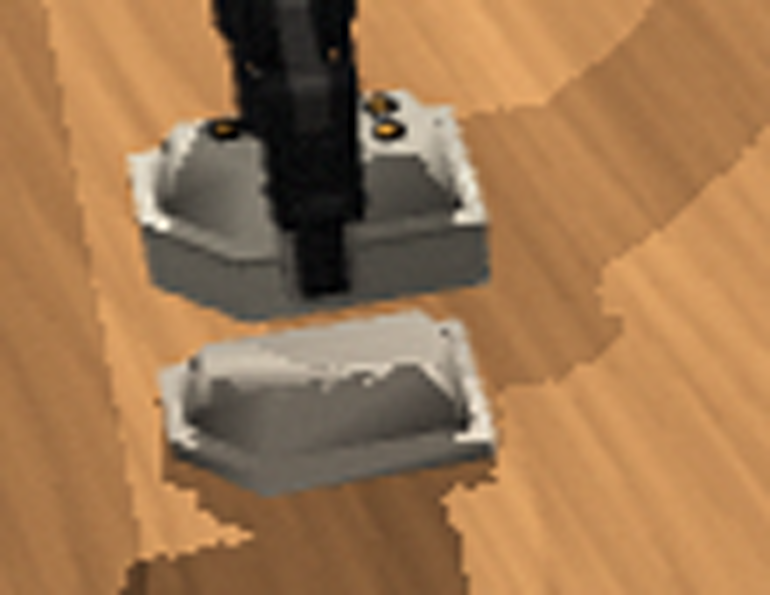

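The tray is held level with its clip to the left like the dock's. Next I'll cast the matching corners of both, tray top edge at z 0.095 and dock plate at z 0.010.

```bash
python3 - <<'E'
from h import *
f=lambda c:(np.array(c)+.5)/7-.5+[145,150]
T=f([(132,155),(452,112),(487,228),(240,262),(145,225)]);D=f([(163,370),(455,322),(495,445),(265,470),(175,437)])
for zt in (.093,.0955,.098):
  a=fit([ray("scene",q,zt) for q in T]);b=fit([ray("scene",q,.010) for q in D])
  print(zt,a[0],a[1],(a[2]*1e3).round(1),"dock",b[0],b[1],(b[2]*1e3).round(1),"diff cm",(b[0]-a[0])*100,b[1]-a[1])
E
```

```text
0.093 [0.64412998 0.04616496] -0.21087507231535713 [1.6 1.  0.9 0.6 1.9] dock [0.64716002 0.0495686 ] -0.21016971547387858 [1.1 3.2 2.7 3.4 2. ] diff cm [0.30300317 0.34036443] 0.0007053568414785438
0.0955 [0.64497235 0.04926184] -0.21087507231535724 [1.5 1.2 1.  0.7 2. ] dock [0.64716002 0.0495686 ] -0.21016971547387858 [1.1 3.2 2.7 3.4 2. ] diff cm [0.21876665 0.03067616] 0.0007053568414786549
0.098 [0.64581471 0.05235872] -0.21087507231535707 [1.4 1.4 1.1 0.9 2.1] dock [0.64716002 0.0495686 ] -0.21016971547387858 [1.1 3.2 2.7 3.4 2. ] diff cm [ 0.13453013 -0.27901212] 0.0007053568414784883
```

Both views agree that it needs about +0.2 cm in x and +0.05 cm in y. Lowering now.

Request:
step_arm(targets=[{"x": 0.2, "y": 0.05, "z": -1.5, "twist": 0}, {"x": 0, "y": 0, "z": -1.5, "twist": 0}, {"x": 0, "y": 0, "z": -1, "twist": 0}, {"x": 0, "y": 0, "z": -0.5, "twist": 0}, {"x": 0, "y": 0, "z": 0, "twist": 0}])

```text
t: 7.55
tool_pos: [0.6486, 0.0466, 0.002]
eef_rot: [-0.638, 0.77, 0.001, -0.001]
contact_force: [-0.9, -0.5, -1.1]
width: 0.0567
```

Request:
step_arm(targets=[{"x": 0, "y": 0, "z": -0.4, "twist": 0}, {"x": 0, "y": 0, "z": -0.3, "twist": 0}, {"x": 0, "y": 0, "z": -0.2, "twist": 0}, {"x": 0, "y": 0, "z": -0.2, "twist": 0}, {"x": 0, "y": 0, "z": 0, "twist": 0}])

```text
t: 8.05
tool_pos: [0.6496, 0.0465, -0.0075]
eef_rot: [-0.638, 0.77, 0.0, -0.0]
contact_force: [-0.4, -1.1, -0.9]
width: 0.0568
```

Request:
step_arm(targets=[{"x": 0, "y": 0, "z": -0.2, "twist": 0}, {"x": 0, "y": 0, "z": -0.1, "twist": 0}, {"x": 0, "y": 0, "z": 0, "twist": 0}, {"x": 0, "y": 0, "z": 0, "twist": 0}])

```text
t: 8.45
tool_pos: [0.6498, 0.0465, -0.0103]
eef_rot: [-0.638, 0.77, 0.0, -0.0]
contact_force: [0.1, -0.8, -1.4]
width: 0.0566
```

Request:
step_arm(targets=[{"x": 0, "y": 0, "z": 0, "twist": 0}, {"x": 0, "y": 0, "z": 0, "twist": 0}, {"x": 0, "y": 0, "z": 0, "twist": 0}, {"x": 0, "y": 0, "z": 0, "twist": 0}, {"x": 0, "y": 0, "z": 0, "twist": 0}, {"x": 0, "y": 0, "z": 0, "twist": 0}], hand=1)

```text
t: 9.05
tool_pos: [0.6498, 0.0465, -0.0103]
eef_rot: [-0.638, 0.77, -0.0, 0.0]
contact_force: [0.4, -0.6, -0.1]
width: 0.0856
```

Request:
step_arm(targets=[{"x": 0, "y": 0, "z": 2, "twist": 0}, {"x": 0, "y": 0, "z": 4, "twist": 0}, {"x": 0, "y": 0, "z": 4, "twist": 0}, {"x": -1.6, "y": 2.7, "z": 2, "twist": 0.14}, {"x": -1.6, "y": 2.7, "z": 1, "twist": 0.14}, {"x": -1.6, "y": 2.7, "z": 0, "twist": 0.14}, {"x": -1.6, "y": 2.7, "z": 0, "twist": 0.14}, {"x": -1.6, "y": 2.7, "z": 0, "twist": 0.14}, {"x": -1.6, "y": 2.7, "z": 0, "twist": 0.14}, {"x": -1.6, "y": 2.7, "z": 0, "twist": 0.14}, {"x": -1.6, "y": 3, "z": 0, "twist": 0.15}, {"x": 0, "y": 0, "z": 0, "twist": 0}])

```text
t: 10.25
tool_pos: [0.5193, 0.2688, 0.1198]
eef_rot: [0.952, -0.305, -0.001, -0.0]
contact_force: [0.2, -0.8, 0.0]
width: 0.0853
```

```bash
python3 - <<'E'
from h import *
import cv2
p,y,s=tool();print(p,y,s["contact_force"],s["width"],s["t"])
print("to cover cm",(np.array([.5209,.2658])-p[:2])*100,"twist",.945-np.pi/2-y)
a=ctrl.get_image("scene")[:,:,::-1];cv2.imwrite("pics/s5.png",a)
b=ctrl.get_image("top")[:,:,::-1];cv2.imwrite("pics/t5.png",b)
a=cv2.resize(a[170:250,140:240],None,fx=4,fy=4,interpolation=cv2.INTER_CUBIC)
b=cv2.resize(b[110:190,220:320],None,fx=4,fy=4,interpolation=cv2.INTER_CUBIC)
cv2.imwrite("pics/g5.png",np.hstack([a,b]))
E
```

```text
[0.51930034 0.2688111  0.11980813] -0.6208497814936298 [ 0.23647096 -0.79162052  0.0429128 ] 0.08528805220344769 10.25
to cover cm [ 0.15996607 -0.30111012] twist -0.004946545301266814
```

View pics/g5.png

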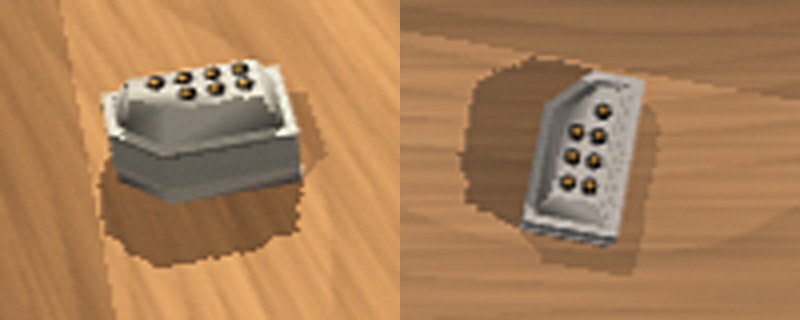

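The tray sits flush on the dock with the clips aligned in both views. Now I'll measure its pose and grip the cover's handle.

```bash
python3 - <<'E'
from h import *
S=(np.array([(103,95),(277,62),(298,135),(165,155),(108,125)])+.5)/4-.5+[140,170]
T=(np.array([(243,78),(215,235),(125,220),(148,102),(190,73)])+.5)/4-.5+[220,110]
for n,q in(("scene",S),("top",T)):
  a=fit([ray(n,u,.036) for u in q]);print(n,a[0],a[1],(a[2]*1e3).round(1))
E
```

```text
scene [0.64734089 0.04562146] -0.2039865851544007 [2.2 3.3 3.2 2.2 3.9]
top [0.64988163 0.04542065] -0.1747767840476286 [0.6 1.5 0.9 2.5 2.7]
```

Request:
step_arm(targets=[{"x": 0.15, "y": -0.3, "z": -3, "twist": 0}, {"x": 0, "y": 0, "z": -3, "twist": 0}, {"x": 0, "y": 0, "z": -2.5, "twist": 0}, {"x": 0, "y": 0, "z": -1.5, "twist": 0}, {"x": 0, "y": 0, "z": -0.6, "twist": 0}, {"x": 0, "y": 0, "z": 0, "twist": 0}, {"x": 0, "y": 0, "z": 0, "twist": 0}])

```text
t: 11.05
tool_pos: [0.5243, 0.2621, 0.0145]
eef_rot: [0.951, -0.309, 0.001, -0.0]
contact_force: [0.1, 0.0, 0.7]
width: 0.0856
```

Request:
step_arm(targets=[{"x": 0, "y": 0, "z": 0, "twist": 0}, {"x": 0, "y": 0, "z": 0, "twist": 0}, {"x": 0, "y": 0, "z": 0, "twist": 0}, {"x": 0, "y": 0, "z": 0, "twist": 0}, {"x": 0, "y": 0, "z": 0, "twist": 0}, {"x": 0, "y": 0, "z": 0, "twist": 0}, {"x": 0, "y": 0, "z": 0, "twist": 0}, {"x": 0, "y": 0, "z": 0, "twist": 0}, {"x": 0, "y": 0, "z": 0, "twist": 0}, {"x": 0, "y": 0, "z": 0, "twist": 0}], hand=-1)

```text
t: 12.05
tool_pos: [0.5234, 0.2626, 0.0141]
eef_rot: [0.951, -0.309, 0.0, -0.0]
contact_force: [-1.3, 0.8, 5.0]
width: 0.0095
```

The handle is gripped. Next I'll lift, carry the cover over the tray and look.

Request:
step_arm(targets=[{"x": 0, "y": 0, "z": 1, "twist": 0}, {"x": 0, "y": 0, "z": 3, "twist": 0}, {"x": 0, "y": 0, "z": 4, "twist": 0}, {"x": 1.6, "y": -2.7, "z": 1, "twist": -0.14}, {"x": 1.6, "y": -2.7, "z": 0, "twist": -0.14}, {"x": 1.6, "y": -2.7, "z": 0, "twist": -0.14}, {"x": 1.6, "y": -2.7, "z": 0, "twist": -0.14}, {"x": 1.6, "y": -2.7, "z": 0, "twist": -0.14}, {"x": 1.6, "y": -2.7, "z": 0, "twist": -0.14}, {"x": 1.6, "y": -2.7, "z": 0, "twist": -0.14}, {"x": 1.3, "y": -2.7, "z": 0, "twist": -0.14}, {"x": 0, "y": 0, "z": 0, "twist": 0}])

```text
t: 13.25
tool_pos: [0.65, 0.0424, 0.1036]
eef_rot: [-0.639, 0.769, -0.001, -0.0]
contact_force: [-0.0, -0.4, -0.8]
width: 0.0096
```

Request:
step_arm(targets=[{"x": 0, "y": 0, "z": 0, "twist": 0}, {"x": 0, "y": 0, "z": 0, "twist": 0}, {"x": 0, "y": 0, "z": 0, "twist": 0}])

```text
t: 13.55
tool_pos: [0.6476, 0.0477, 0.1037]
eef_rot: [-0.643, 0.766, 0.0, -0.0]
contact_force: [0.2, 0.9, -0.5]
width: 0.0095
```

```bash
python3 - <<'E'
from h import *
import cv2
p,y,s=tool();print(p,y,s["contact_force"],s["width"],s["t"])
print("to go cm",(np.array([.6484,.0462])-p[:2])*100,"twist",-.185-np.pi/2-y)
a=ctrl.get_image("scene")[130:230,140:250,::-1]
cv2.imwrite("pics/g6.png",cv2.resize(a,None,fx=6,fy=6,interpolation=cv2.INTER_CUBIC))
E
```

```text
[0.64764688 0.04768413 0.1037446 ] -1.7459487737728858 [ 0.23347108  0.87612625 -0.45956096] 0.00949256189172699 13.55
to go cm [ 0.07531232 -0.14841335] twist -0.009847553022010791
```

View pics/g6.png

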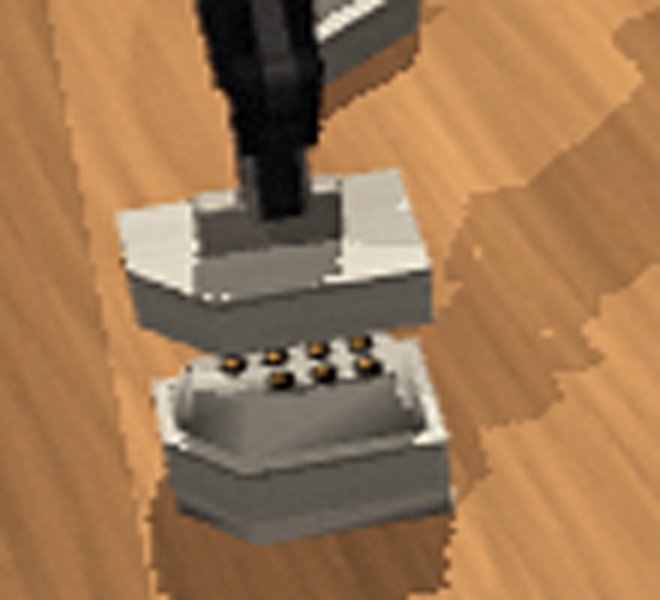

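The cover, at crop (275,250), is held level with its clip at the same end as the tray's. I'll compare corners as before.

```bash
python3 - <<'E'
from h import *
f=lambda c:(np.array(c)+.5)/6-.5+[140,130]
a=fit([ray("scene",q,.1156) for q in f([(118,215),(402,170),(432,268),(212,303),(125,262)])])
b=fit([ray("scene",q,.036) for q in f([(152,382),(418,340),(447,440),(243,475),(165,435)])])
print(a[0],a[1],(a[2]*1e3).round(1),b[0],b[1],(b[2]*1e3).round(1),"diff cm",(b[0]-a[0])*100,b[1]-a[1])
E
```

```text
[0.65014838 0.04739525] -0.19974800724476793 [1.9 0.8 0.5 1.1 2.6] [0.64798891 0.04691629] -0.20342340601800207 [0.5 0.5 0.3 1.1 1.6] diff cm [-0.21594697 -0.04789684] -0.0036753987732341398
```

The estimates differ by up to 3 mm in x, well within the slopes' guidance. I'll split the difference and lower.

Request:
step_arm(targets=[{"x": -0.05, "y": -0.1, "z": -1.5, "twist": -0.008}, {"x": 0, "y": 0, "z": -1.2, "twist": 0}, {"x": 0, "y": 0, "z": -0.6, "twist": 0}, {"x": 0, "y": 0, "z": -0.5, "twist": 0}, {"x": 0, "y": 0, "z": 0, "twist": 0}])

```text
t: 14.1
tool_pos: [0.6472, 0.0457, 0.0649]
eef_rot: [-0.639, 0.769, 0.001, -0.001]
contact_force: [0.1, 1.1, -1.4]
width: 0.0094
```

Request:
step_arm(targets=[{"x": 0, "y": 0, "z": -0.4, "twist": 0}, {"x": 0, "y": 0, "z": -0.3, "twist": 0}, {"x": 0, "y": 0, "z": -0.3, "twist": 0}, {"x": 0, "y": 0, "z": -0.2, "twist": 0}, {"x": 0, "y": 0, "z": 0, "twist": 0}])

```text
t: 14.6
tool_pos: [0.6475, 0.0455, 0.0534]
eef_rot: [-0.639, 0.769, 0.0, -0.0]
contact_force: [0.0, -0.6, -1.1]
width: 0.0096
```

Request:
step_arm(targets=[{"x": 0, "y": 0, "z": -0.2, "twist": 0}, {"x": 0, "y": 0, "z": -0.1, "twist": 0}, {"x": 0, "y": 0, "z": 0, "twist": 0}, {"x": 0, "y": 0, "z": 0, "twist": 0}])

```text
t: 15.0
tool_pos: [0.6478, 0.0455, 0.0507]
eef_rot: [-0.639, 0.769, -0.0, 0.0]
contact_force: [1.1, 0.2, -1.5]
width: 0.0094
```

Down with no contact force and within 1 mm of home. I'll release, retreat and check.

Request:
step_arm(targets=[{"x": 0, "y": 0, "z": -0.05, "twist": 0}, {"x": 0, "y": 0, "z": 0, "twist": 0}, {"x": 0, "y": 0, "z": 0, "twist": 0}, {"x": 0, "y": 0, "z": 0, "twist": 0}, {"x": 0, "y": 0, "z": 0, "twist": 0}, {"x": 0, "y": 0, "z": 0, "twist": 0}, {"x": 0, "y": 0, "z": 0, "twist": 0}], hand=1)

```text
t: 15.7
tool_pos: [0.6478, 0.0455, 0.0502]
eef_rot: [-0.639, 0.769, -0.0, 0.0]
contact_force: [0.1, 0.1, 0.3]
width: 0.0852
```

Request:
step_arm(targets=[{"x": 0, "y": 0, "z": 2, "twist": 0}, {"x": 0, "y": 0, "z": 4, "twist": 0}, {"x": 0, "y": 0, "z": 4, "twist": 0}, {"x": 0, "y": 0, "z": 4, "twist": 0}, {"x": -3, "y": -3, "z": 0, "twist": 0}, {"x": -3, "y": -3, "z": 0, "twist": 0}, {"x": -3, "y": -3, "z": 0, "twist": 0}, {"x": -3, "y": -3, "z": 0, "twist": 0}, {"x": -3, "y": -3, "z": 0, "twist": 0}, {"x": -3, "y": -3, "z": 0, "twist": 0}, {"x": 0, "y": 0, "z": 0, "twist": 0}, {"x": 0, "y": 0, "z": 0, "twist": 0}])

```text
t: 16.9
tool_pos: [0.4677, -0.1351, 0.1906]
eef_rot: [-0.638, 0.77, -0.0, 0.0]
contact_force: [-1.1, -0.4, 0.4]
width: 0.0855
```

```bash
python3 - <<'E'
from h import *
import cv2
a=ctrl.get_image("scene")[150:250,140:240,::-1]
b=ctrl.get_image("top")[100:200,220:320,::-1]
cv2.imwrite("pics/g7.png",np.hstack([cv2.resize(i,None,fx=4,fy=4,interpolation=cv2.INTER_CUBIC) for i in(a,b)]))
E
```

```text
(no output)
```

View pics/g7.png

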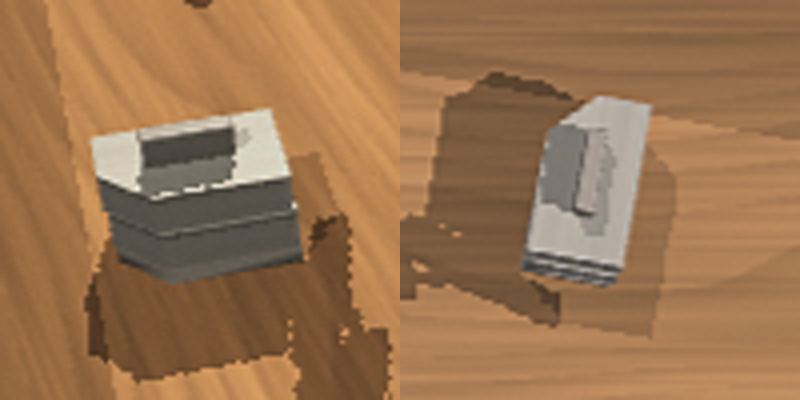

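The clips line up and the stack looks seated. A thin bright seam shows in the scene view, so I'll check it numerically and in one enlargement, one picture past the budget.

```bash
python3 - <<'E'
from h import *
import cv2
a=ctrl.get_image("scene")[170:230,155:225,::-1]
cv2.imwrite("pics/g8.png",cv2.resize(a,None,fx=10,fy=10,interpolation=cv2.INTER_CUBIC))
P=ctrl.camera_params("scene")
o=np.array([.6485,.046]);y=-.19;R=np.array([[np.cos(y),-np.sin(y)],[np.sin(y),np.cos(y)]])
for z in(.062,.036,.010,0):
    q=np.array([P["K"]@(P["R"]@np.array([*(o+R@m),z])+P["t"]) for m in M]);q=q[:,:2]/q[:,2:]
    print(z,((q-[155,170])*10+4.5).round().astype(int).tolist())
f=lambda n,c,off:(np.array(c)+.5)/4-.5+off
S=f(0,[(92,140),(270,108),(292,178),(155,198),(100,178)],[140,150]);T=f(0,[(251,103),(221,270),(126,255),(147,130),(200,97)],[220,100])
for z in(.058,.062,.066):
    a=fit([ray("scene",u,z) for u in S]);b=fit([ray("top",u,z) for u in T]);print(z,a[0],a[1],b[0],b[1],(a[0]-b[0])*1e3)
E
```

```text
0.062 [[86, 147], [536, 75], [587, 238], [241, 296], [102, 239]]
0.036 [[101, 237], [543, 164], [593, 329], [254, 387], [117, 330]]
0.01 [[116, 324], [550, 251], [599, 416], [266, 475], [132, 417]]
0 [[121, 357], [552, 283], [602, 449], [271, 508], [138, 450]]
0.058 [0.64856043 0.04169883] -0.17769961973605813 [0.65161469 0.04348259] -0.17835399867047702 [-3.05425677 -1.78376267]
0.062 [0.64979636 0.04638479] -0.17769961973605866 [0.65072153 0.04367439] -0.1783539986704775 [-0.9251708   2.71040092]
0.066 [0.65103229 0.05107075] -0.17769961973605838 [0.64982838 0.04386619] -0.17835399867047755 [1.20391516 7.2045645 ]
```

View pics/g8.png

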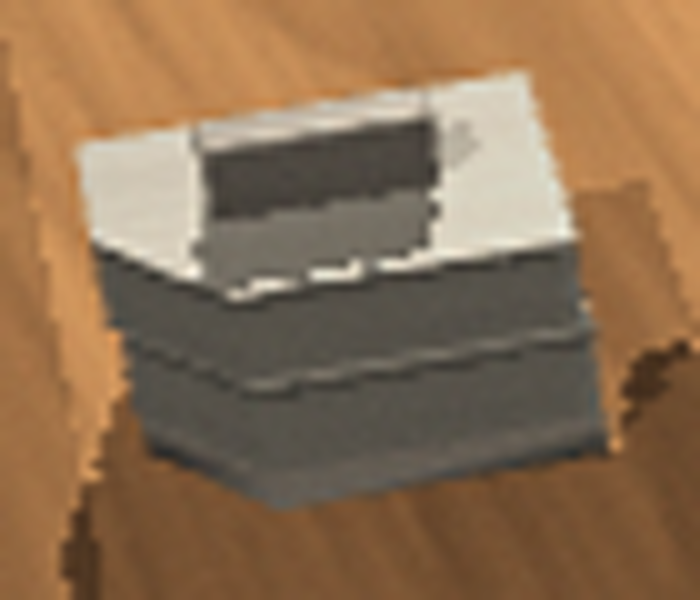

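The corners match the fully-home projection within about 1 pixel: top at (235,300) against a predicted (241,296), seam at (250,390) against (254,387). The bright line is just the tray's ledge showing through the play. Handing in.

```bash
python3 -c "
from rig import ctrl
print(ctrl.get_state()['t'],ctrl.job_done())"
```

```text
the job is handed in; nothing more can be done
17.05 None
```

The stone tray is on the steel dock and the grey clipped-corner cover is on the tray, with all three clipped corners lined up. I handed the job in at 17.05 s; no verdict was reported. I did not reach for the square-cornered cover or the orange and pink look-alikes.

- **First grip:** it closed too high, on the tray's sloping block at 38 mm width. The fingertips sat about 25–30 mm above the reported TCP. I reopened, went lower and gripped the skirt properly at 57 mm.
- **Seating:** neither placing showed a contact force above about 1.5 N. The cover was released at 50.2 mm TCP height, against 50.1 mm expected for fully home.
- **Last checks:** the corners I compared in the scene view match the fully-home projection within about 1 pixel (2–3 mm). The two cameras differ by about 3 mm on where the cover is, roughly their calibration error plus my reading of the corners. A thin bright seam in the scene view is the tray's ledge, offset within the 2.5 mm play.

I viewed 11 pictures, one past the budget.

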